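# Hold back the index pin of a board holder

## Task

The lens tube parked over the index plunger of the board holder is in the way: lift it off and stand it upright on the rubber mat and let it go. Then take the plunger's knob, pull the sprung pin all the way up out of the turntable and keep it there: finish while still gripping the knob with the pin held fully back. Leave the tin, the jar and the screwdriver where they are.

Things in the scene. Friction and masses are not known exactly. Their poses are not given: they have to be found in the camera images.
- fixture: Board holder fixed to the bench, left or right: base plate 250 x 150 mm, turntable with a small board (nothing above 42 mm) and a grey bracket whose flat top, the deck, is 60 mm above the bench. Origin: centre of the base's underside, on the bench; x along its 250 mm side, z up. The deck spans x -90 to +10, y -38 to +38 mm; the plunger stands upright out of it at x -25 mm, y 0.
- knob_center (a point): Centre of the plunger's black knob, an upright cylinder 26 mm in diameter and 28 mm high, underside 12 mm and top 40 mm above the deck when the pin is seated (so this point is then 26 mm above the deck, 86 mm above the bench). It moves up with the plunger.
- plunger (a joint): Upward travel of the plunger in m: 0 seated (pin 10 mm deep in the turntable's hole), 0.010 the pin just leaves the hole, 0.016 fully back against its stop. A spring always pulls it down, with about 6 N when seated and 12 N fully back; it snaps back when let go.
- tube_center (a point): Centre (half-way up) of the loose lens extension tube: upright open ring, black with aluminium ends, 58 mm outside and 40 mm inside diameter, 50 mm high, 0.1 to 0.2 kg, z along its axis. At the start it stands on the deck around the knob (the knob's top is 10 mm below the tube's), so it must rise over 40 mm to come off.
- tube: The same tube, origin at the centre of its underside.
- mat: Dark rubber mat 180 x 180 mm, 3 mm thick, fixed on the bench on the other side from the holder. Origin: centre of its underside, on the bench; x and y along its sides, z up. A small tin stands on its corner at about x = +65, y = +65 mm; its middle is free.
- tin: Bystander: round steel tin, 40 mm in diameter, 28 mm high, on a corner of the mat; origin at the centre of its underside.
- jar: Bystander: glass jar, 48 mm in diameter, 70 mm high, standing behind the holder; origin at the centre of its underside.
- driver: Bystander: small screwdriver, 140 mm long, lying behind the mat; origin at mid-length on its underside.
Things that resemble listed ones, but are neither listed nor needed, are in the scene too. What is shaped like the tube but green is not meant.

How it is judged:
By the outcome, as a careful person would: the job done as asked, in the order asked, and still so for the second after the job is handed in, while the arm keeps its last pose, push and grip.
It also fails if it takes over 54 s, if anything falls off the work surface, if the arm or the gripper's body presses on something with over 40 N, if the wrist force passes 120 N, or if a joint passes its speed limit or range.

## Robot

A 6-joint arm with a two-finger parallel gripper is mounted at the origin on the work surface. World frame = base frame: x ahead of the robot, y to its left, z up, the work surface at z = 0. Lengths are in mm, angles in rad, forces in N, time in s.
With the tool pointing down it reaches from about 275 to 725 mm from the base axis. Payload 15.9 kg.
Tool frame: the origin (TCP) lies where the fingers leave the gripper's body, on its centre line; the fingertips stand 73 mm ahead of it and the grasp point (between the pads) lies 54 mm ahead of it; z points along the fingers, y is the line along which they close (so a half turn about z gives the same grasp; the last joint's range is limited). The gripper opens to 85 mm and grips with 20 to 120 N. Pads are 22 mm wide; open, the fingers measure 114 mm over their backs; the gripper's body (76 mm by 85 mm) begins 54 mm behind the grasp point. The pads swing forward as they close: fully open they stand 13 mm farther back than shut.
Start: joints at [1.104, 0.213, -0.034, 1.323, 0, 1.571], TCP at [225.007, 446.495, 303.906] pointing down, gripper open.
Joint ranges: [-2.98, 2.98], [-0.74, 1.72], [-1.14, 1.35], [-2.1, 2.04], [-1.57, 1.44], [-3.14, 3.14]. Speed limits (rad/s): [1.89, 1.89, 2.39, 2.57, 3.14, 3.14].

## Interface

Orientations are given as a unit quaternion [w, x, y, z].
In Python, from workcell import manip gives the robot as it stands.
- The arm moves only by the tool play_rows, never from a script. Its argument "moves" is a list of rows, each a list of 7 numbers: the opening, from -1 (shut) to 1 (fully open), then the shift along the tool's x, y, z in m, then the turn, a rotation vector about the tool's x, y, z in rad. A call has 1 to 5 rows; each row is the pose to reach, as a shift and turn from the pose commanded when the call began, along the tool's axes at that moment; what a row does not reach only later rows make up. A row lasts 1/12 s, in which the tool goes at most 41.7 mm and 7.16 degrees, less where a joint would pass 70% of its speed; a pose out of reach is approached as far as the arm can. A call with a gripper value outside its range is refused whole. The fingers move at their own pace and stop on an object; "force" is the grip in N (left out, the last holds). Time passes only in rows, so rows that repeat a pose let the fingers close. It gives the time, the measured TCP pose, the force, the opening and the grip force at its end, in the units of the state.
- manip.read_state(): the state, without advancing time (a new reading comes with each control period).
- manip.capture(name): name is "scene" or "top" or "wrist"; returns (picture, depth): 420x560x3 uint8, blue, green, red; 420x560 float32, mm along the optical axis (not along the pixel's ray), 0 where there is no reading.
- manip.calibration(name): a dict with "fx", "fy", "cx", "cy" (pixels), "rvec" (rotation vector, rad) and "tvec" (3), from world to camera coordinates, as OpenCV has them. Camera axes: x right, y down, z forward; pixel columns grow to the right and rows downward; lengths in mm; the calibration is good to about 2 mm. The wrist camera is an equidistant fisheye: a pixel r from the principal point sees the ray r / f radians off the axis. A picture is of the moment at which its call begins: read the wrist's pose just before it. calibration takes no time and is no camera call; for the wrist camera it gives the pose at the moment of the call.
- manip.close_job(): hands the job in; it is judged then, once.
The state is a dict: "time_s": time; "q": joint angles; "dq": joint speeds; "effort": joint torques, N m; "ee_pos": TCP position; "tool_rot": TCP orientation; "force": force on the tool from outside, world axes, zero at the start; "wrist_torque": the same for the moment, N m; "finger_gap": finger opening in mm; "gripper_force": force on a finger pad.
Only numpy, scipy, OpenCV 4.12 (cv2) and the standard library are available. Lean on these libraries where they do the work, as an engineer would, in place of code of your own. Each camera call takes 0.05 s, during which the arm holds its last target. There are 200 camera calls.

## Working session

There is one attempt and no reset: what is moved stays moved. The work goes in short steps, Python scripts to look and compute and a tool call to move; the robot and the scene stay as the last step left them, time stands still between calls to the robot, and variables do not carry over. Pictures are saved under pics/ and viewed, at most 10 in all, crops included, and the job is handed in when it is done.

Besides the shell and the picture viewer there is one more tool, called after "Request:" by a JSON object that holds its "op" and its "data". play_rows: Moves the arm, as the interface text tells. Its arguments: {"type":"object","properties":{"moves":{"type":"array"},"force":{"type":"number"}},"required":["moves"]}

```bash
mkdir -p pics; cat > h.py <<'E'
import numpy as np, cv2
from workcell import manip
def grab(n):
    c=manip.calibration(n); im,d=manip.capture(n); R,_=cv2.Rodrigues(np.array(c["rvec"],float)); return im,d,c,R,np.array(c["tvec"],float).ravel()
def world(n_,d,c,R,t,u,v,fish=False):
    Z=d[v,u]; x=(u-c["cx"])/c["fx"]; y=(v-c["cy"])/c["fy"]
    return (np.stack([x*Z,y*Z,Z],-1)-t)@R
def onplane(c,R,t,u,v,z):
    r=np.array([(u-c["cx"])/c["fx"],(v-c["cy"])/c["fy"],1.])@R; o=-t@R
    return o+r*(z-o[2])/r[2]
E
python3 - <<'E'
from h import *
s=manip.read_state(); print({k:np.round(s[k],3) for k in s})
for n in("top","scene"):
    im,d,c,R,t=grab(n); cv2.imwrite(f"pics/{n}0.png",im); np.savez(n,im=im,d=d,R=R,t=t,k=[c[x] for x in("fx","fy","cx","cy")]); print(n,-t@R,(d==0).mean())
E
```

```text
{'time_s': np.float64(0.0), 'q': array([ 1.104,  0.213, -0.035,  1.323,  0.   ,  1.571]), 'dq': array([-0.   , -0.   , -0.001,  0.   ,  0.001, -0.001]), 'effort': array([-2.0000e-03, -6.8615e+01,  4.8712e+01,  1.7000e-02, -0.0000e+00,
        0.0000e+00]), 'ee_pos': array([224.891, 446.277, 303.418]), 'tool_rot': array([-0.   ,  0.231,  0.973, -0.001]), 'force': array([-0.884,  0.265,  0.358]), 'wrist_torque': array([ 0.003, -0.012, -0.009]), 'gripper_force': np.float64(0.0), 'finger_gap': np.float64(85.373)}
top [412.12200674  20.90879548 964.89718782] 0.003928571428571429
scene [1010.45476135  367.84606336  602.9546999 ] 0.004226190476190476
```

View pics/top0.png

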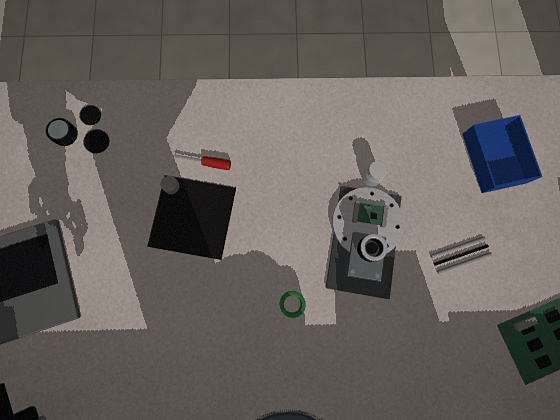

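View pics/scene0.png

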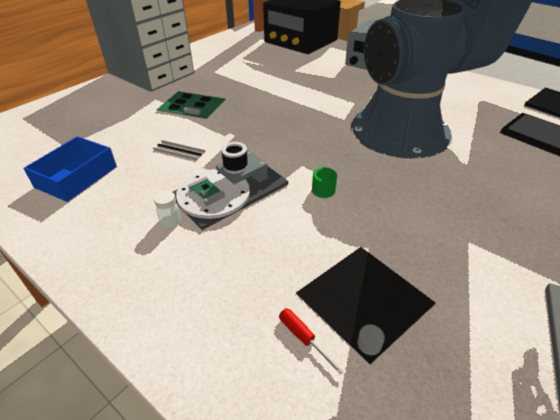

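The top view shows the black tube with its aluminium rim over the bracket at about (373,247), and the mat at (193,217) with the tin on its corner at (170,185). The jar is at (373,175) and the red driver at (205,160). In the scene view the tube is at (234,156).

Tube candidates are (373,247) on the holder's deck, the green ring at (292,304), which is excluded, and the black items at (60,130), (90,115) and (96,140). The one on the deck fits. Next I'll measure it and confirm in a crop.

```bash
python3 - <<'E'
from h import *
f=np.load("top.npz"); im,d,R,t=f["im"],f["d"],f["R"],f["t"]; c=dict(zip(("fx","fy","cx","cy"),f["k"])); print(c)
v,u=np.mgrid[0:420,0:560]; P=world(0,d,c,R,t,u,v)
def box(x0,x1,y0,y1):
    m=np.zeros((420,560),bool); m[y0:y1,x0:x1]=1; return m
m=box(350,400,225,272)&(P[...,2]>100)&(P[...,2]<125); q=P[m]; print("tube top",m.sum(),np.median(q[:,2]),q.min(0),q.max(0)); 
pts=np.argwhere(m)[:,::-1].astype(np.float32); (cx,cy),r=cv2.minEnclosingCircle(pts); print(cx,cy,r,onplane(c,R,t,cx,cy,110), r*(np.linalg.norm(t@R)*0+855)/c["fx"])
# knob through bore
m=box(365,382,240,256)&(P[...,2]<103)&(P[...,2]>92); print("knob",m.sum(),P[m].mean(0) if m.any() else 0)
# deck
m=box(330,400,235,300)&(abs(P[...,2]-60)<4); pts=P[m][:,:2].astype(np.float32); print("deck",cv2.minAreaRect(pts),np.median(P[m][:,2]))
# mat
g=im.max(2); m=box(140,245,168,265)&(g<45); n,l,st,ce=cv2.connectedComponentsWithStats(m.astype(np.uint8)); k=1+st[1:,4].argmax(); m=l==k
cn=cv2.findContours(m.astype(np.uint8),0,2)[0][0]; b=cv2.boxPoints(cv2.minAreaRect(cn)); B=np.array([onplane(c,R,t,*p,3) for p in b]); print("mat",B.round(),B.mean(0),np.linalg.norm(np.diff(B,axis=0),axis=1),np.median(P[m][:,2]))
m=box(150,190,170,200)&(P[...,2]>22)&(P[...,2]<40); print("tin",m.sum(),P[m].mean(0))
m=box(355,395,150,195)&(P[...,2]>50); print("jar",m.sum(),P[m].mean(0) if m.any() else 0,P[m].max(0))
# turntable board & base
m=box(320,405,180,302)&(P[...,2]>4)&(P[...,2]<130); print("fixture extents",cv2.minAreaRect(P[m][:,:2].astype(np.float32)))
crop=np.hstack([cv2.resize(im[180:300,310:410],None,fx=4,fy=4,interpolation=2),cv2.resize(np.load("scene.npz")["im"][120:240,150:250],None,fx=3.9,fy=4,interpolation=2)]); cv2.imwrite("pics/crop1.png",crop)
E
```

```text
{'fx': np.float64(402.3581658941148), 'fy': np.float64(402.3581658941148), 'cx': np.float64(282.6077786244854), 'cy': np.float64(206.6907494150553)}
tube top 384 109.1439922701203 [ 464.42787968 -220.10686041  100.06673862] [ 520.37715203 -162.58511258  113.84263962]
373.22589111328125 246.85025024414062 13.775025367736816 [ 492.29070264 -189.97267503  110.        ] 29.271548803397224
knob 139 [ 492.46021393 -190.83797052   98.83387076]
deck ((477.9669189453125, -186.07188415527344), (76.55734252929688, 100.1234130859375), 78.95697021484375) 59.69972337192537
mat [[516. 324.   3.]
 [695. 299.   3.]
 [656. 113.   3.]
 [480. 145.   3.]] [586.79780111 220.28661432   3.        ] [180.51846402 189.6946875  179.60325495] 2.7521169900594735
tin 224 [661.71424981 270.16917532  30.46291182]
jar 300 [ 665.01256354 -212.29162004  101.75339828] [696.11600423  20.90879548 964.89718782]
fixture extents ((521.6738891601562, -187.64260864257812), (199.4095458984375, 292.1413269042969), 88.01073455810547)
```

View pics/crop1.png

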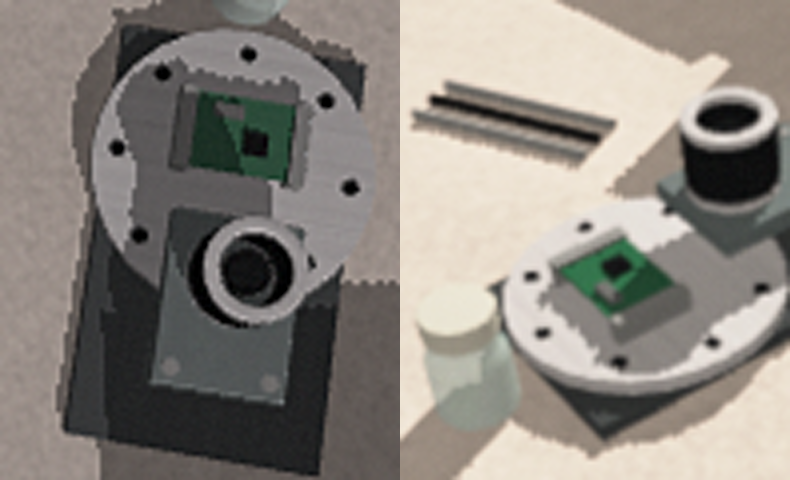

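The crop confirms it. The black ring with aluminium ends stands on the bracket, with the knob visible in its bore. Its centre is at about (492,-190) with its top at 109–110, and the diameter measures about 58.5. The deck position agrees. Moving there now.

Request:
{"op": "play_rows", "data": {"moves": [[1,-0.031,-0.0265,0,0,0,0],[1,-0.062,-0.053,0,0,0,0],[1,-0.093,-0.0795,0,0,0,0],[1,-0.124,-0.106,0,0,0,0],[1,-0.155,-0.1325,0,0,0,0]], "force": 30}}

```text
time_s: 0.52
ee_pos: [303.8, 256.6, 303.7]
tool_rot: [-0.0, 0.231, 0.973, -0.0]
force: [1.9, -0.1, 0.7]
finger_gap: 85.6
gripper_force: 0.0
```

Request:
{"op": "play_rows", "data": {"moves": [[1,-0.031,-0.0265,0,0,0,0],[1,-0.062,-0.053,0,0,0,0],[1,-0.093,-0.0795,0,0,0,0],[1,-0.124,-0.106,0,0,0,0],[1,-0.155,-0.1325,0,0,0,0]]}}

```text
time_s: 0.93
ee_pos: [382.7, 68.3, 303.9]
tool_rot: [0.0, 0.231, 0.973, 0.0]
force: [0.1, 0.9, -0.0]
finger_gap: 85.8
gripper_force: 0.0
```

Request:
{"op": "play_rows", "data": {"moves": [[1,-0.031,-0.0265,0.008,0,0,0],[1,-0.062,-0.053,0.016,0,0,0],[1,-0.093,-0.0795,0.024,0,0,0],[1,-0.124,-0.106,0.032,0,0,0],[1,-0.155,-0.1325,0.04,0,0,0]]}}

```text
time_s: 1.35
ee_pos: [461.5, -120.0, 263.4]
tool_rot: [-0.0, 0.231, 0.973, 0.0]
force: [1.5, 1.2, 1.2]
finger_gap: 85.8
gripper_force: 0.0
```

Request:
{"op": "play_rows", "data": {"moves": [[1,-0.03,-0.0255,0,0,0,0],[1,-0.06,-0.051,0,0,0,0],[1,-0.06,-0.051,0,0,0,0]]}}

```text
time_s: 1.6
ee_pos: [493.4, -195.4, 262.6]
tool_rot: [-0.0, 0.233, 0.972, -0.001]
force: [1.5, -0.2, -1.0]
finger_gap: 85.2
gripper_force: 0.0
```

```bash
cat >> h.py <<'E'
from scipy.spatial.transform import Rotation as Ro
def shift(target):
    s=manip.read_state(); w,x,y,z=s["tool_rot"]; return Ro.from_quat([x,y,z,w]).as_matrix().T@(np.array(target)-s["ee_pos"])
def wristpts():
    im,d,c,R,t=grab("wrist"); v,u=np.mgrid[0:420,0:560]; a=(u-c["cx"])/c["fx"]; b=(v-c["cy"])/c["fy"]; th=np.hypot(a,b)+1e-9
    k=np.tan(np.minimum(th,1.5))/th; P=(np.stack([a*k*d,b*k*d,d],-1)-t)@R; P[d==0]=np.nan
    return im,P
def ring(P,z0,z1,near,rad=60):
    m=(P[...,2]>z0)&(P[...,2]<z1)&(np.hypot(P[...,0]-near[0],P[...,1]-near[1])<rad); q=P[m]
    if len(q)<5: return len(q)
    (c,r)=cv2.minEnclosingCircle(q[:,:2].astype(np.float32)); return len(q),np.round(c,1),round(r,1),np.median(q[:,2]).round(1),q[:,:2].mean(0).round(1)
E
python3 - <<'E'
from h import *
s=manip.read_state(); print(s["ee_pos"],np.round(s["q"],3))
im,P=wristpts(); cv2.imwrite("pics/w1.png",im)
print("tube",ring(P,106,114,(492,-190),40)); print("knob",ring(P,96,103,(492,-190),18)); 
print(shift([492,-190.3,148]))
E
```

```text
[ 493.3573086  -195.4400477   262.64311098] [-3.770e-01  2.870e-01 -4.300e-02  1.242e+00 -1.000e-03  9.400e-02]
tube (2565, array([ 491.7, -192.2]), 29.2, np.float64(109.9), array([ 490.3, -191.7]))
knob (891, array([ 492.9, -187.6]), 15.7, np.float64(99.9), array([ 490.8, -189.6]))
[  1.44285561   2.25302846 114.76626995]
```

View pics/w1.png

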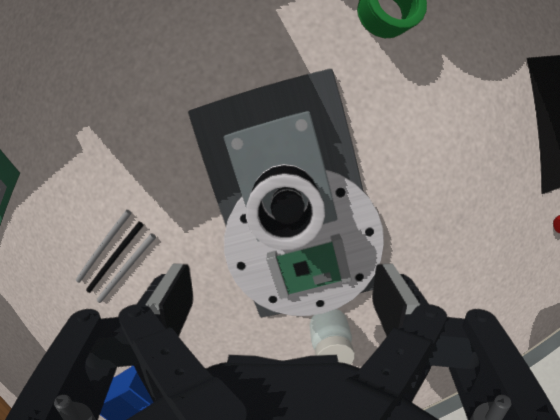

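The wrist view shows the tube's rim centred near (287,212), with the knob in its bore, and both fingers clear of it. Its centre, (492,-191), agrees with the top view. I'll descend partway and check the pose.

Request:
{"op": "play_rows", "data": {"moves": [[1,0,0,0.03,0,0,0],[1,0,0,0.06,0,0,0],[1,0,0,0.06,0,0,0],[1,0,0,0.06,0,0,0]]}}

```text
time_s: 1.98
ee_pos: [491.0, -189.3, 203.5]
tool_rot: [-0.001, 0.231, 0.973, 0.0]
force: [-0.8, 0.5, 0.7]
finger_gap: 85.7
gripper_force: 0.0
```

```bash
python3 - <<'E'
from h import *
im,P=wristpts(); s=manip.read_state(); print(s["ee_pos"],s["tool_rot"])
print("tube",ring(P,106,114,(492,-190),40)); print("knob",ring(P,96,103,(492,-190),15)); 
print(shift([492,-190.7,146]))
E
```

```text
[ 491.91295871 -189.72663945  204.92905274] [-1.12195179e-04  2.30982390e-01  9.72957924e-01  3.70546126e-05]
tube (4090, array([ 491.5, -192.7]), 29.2, np.float64(109.8), array([ 489.4, -191.3]))
knob (1395, array([ 491. , -190.2]), 12.9, np.float64(99.9), array([ 490.2, -189.7]))
[-0.52912634 -0.83156953 58.92891295]
```

Request:
{"op": "play_rows", "data": {"moves": [[1,0,-0.001,0.025,0,0,0],[1,0,-0.0015,0.05,0,0,0],[1,0,-0.0015,0.068,0,0,0],[1,0,-0.0015,0.068,0,0,0],[0.5,0,-0.0015,0.068,0,0,0]]}}

```text
time_s: 2.45
ee_pos: [491.7, -191.5, 137.4]
tool_rot: [0.0, 0.231, 0.973, -0.0]
force: [-0.1, -0.8, 0.7]
finger_gap: 75.6
gripper_force: 0.0
```

Request:
{"op": "play_rows", "data": {"moves": [[0,0,0,0,0,0,0],[0,0,0,0,0,0,0],[-0.2,0,0,0,0,0,0],[-0.2,0,0,0,0,0,0],[-0.2,0,0,0,0,0,0]], "force": 30}}

```text
time_s: 2.87
ee_pos: [492.4, -191.9, 138.3]
tool_rot: [0.002, 0.231, 0.973, -0.0]
force: [-2.4, 0.8, 10.3]
finger_gap: 57.7
gripper_force: 30.0
```

Request:
{"op": "play_rows", "data": {"moves": [[-0.3,0,0,0,0,0,0],[-0.3,0,0,0,0,0,0],[-0.3,0,0,0,0,0,0]]}}

```text
time_s: 3.12
ee_pos: [492.4, -191.9, 138.3]
tool_rot: [0.002, 0.231, 0.973, -0.0]
force: [-2.7, 1.5, 10.2]
finger_gap: 58.0
gripper_force: 30.0
```

Request:
{"op": "play_rows", "data": {"moves": [[-0.3,0,0,-0.005,0,0,0],[-0.3,0,0,-0.015,0,0,0],[-0.3,0,0,-0.03,0,0,0],[-0.3,0,0,-0.05,0,0,0],[-0.3,0,0,-0.07,0,0,0]], "force": 40}}

```text
time_s: 3.53
ee_pos: [491.3, -191.6, 208.0]
tool_rot: [0.0, 0.231, 0.973, -0.0]
force: [0.1, 0.3, -0.8]
finger_gap: 57.5
gripper_force: 43.0
```

Request:
{"op": "play_rows", "data": {"moves": [[-0.3,0,0,-0.02,0,0,0],[-0.3,0,0,-0.03,0,0,0],[-0.3,0,0,-0.03,0,0,0]]}}

```text
time_s: 3.78
ee_pos: [492.4, -192.0, 239.0]
tool_rot: [0.002, 0.231, 0.973, -0.0]
force: [-0.1, -1.1, -1.2]
finger_gap: 57.7
gripper_force: 43.1
```

```bash
python3 - <<'E'
from h import *
im,P=wristpts(); s=manip.read_state(); print(s["ee_pos"],s["finger_gap"],s["gripper_force"],s["force"])
print("tube z hist",ring(P,190,220,(492,-190),45)); print("knob",ring(P,94,104,(492,-190),40)); 
im,d,c,R,t=grab("scene"); cv2.imwrite("pics/s1.png",cv2.resize(im[60:240,120:340],None,fx=3,fy=3))
print(shift([580,212,238]))
E
```

```text
[ 491.87827114 -191.81228434  237.10492359] 57.67715586268934 43.0337123083882 [-0.51890994  0.59541817 -1.86537764]
tube z hist (14625, array([ 487.2, -187.5]), 44.6, np.float64(209.0), array([ 486. , -188.4]))
knob (246, array([ 486.3, -187.8]), 11.3, np.float64(99.4), array([ 482.6, -185.8]))
[102.50307717 400.35032687  -2.16281994]
```

View pics/s1.png

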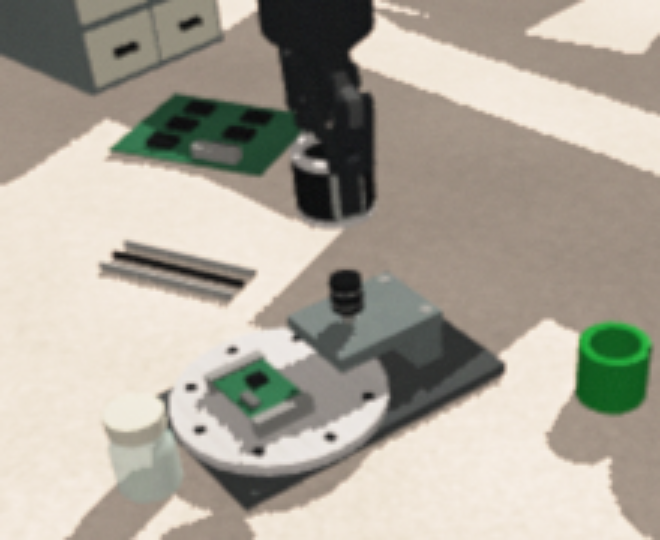

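The tube hangs upright in the fingers (crop ~(335,180)), well above the exposed knob at ~(347,292). Carrying it to the mat's middle.

Request:
{"op": "play_rows", "data": {"moves": [[-0.3,0.008,0.03,0,0,0,0],[-0.3,0.018,0.07,0,0,0,0],[-0.3,0.028,0.11,0,0,0,0],[-0.3,0.038,0.15,0,0,0,0],[-0.3,0.048,0.19,0,0,0,0]]}}

```text
time_s: 4.3
ee_pos: [533.4, 1.5, 234.6]
tool_rot: [-0.001, 0.231, 0.973, -0.0]
force: [2.0, -0.1, -1.6]
finger_gap: 57.8
gripper_force: 43.2
```

Request:
{"op": "play_rows", "data": {"moves": [[-0.3,0.01,0.04,0,0,0,0],[-0.3,0.02,0.08,0,0,0,0],[-0.3,0.031,0.12,0,0,0,0],[-0.3,0.041,0.16,0,0,0,0],[-0.3,0.0495,0.195,0,0,0,0]]}}

```text
time_s: 4.72
ee_pos: [577.0, 198.6, 234.4]
tool_rot: [-0.001, 0.231, 0.973, -0.0]
force: [1.0, -0.7, -1.5]
finger_gap: 57.8
gripper_force: 43.2
```

Request:
{"op": "play_rows", "data": {"moves": [[-0.3,0.005,0.015,0.02,0,0,0],[-0.3,0.005,0.015,0.05,0,0,0],[-0.3,0.005,0.015,0.08,0,0,0],[-0.3,0.005,0.015,0.1,0,0,0],[-0.3,0.005,0.015,0.1,0,0,0]]}}

```text
time_s: 5.13
ee_pos: [576.9, 210.9, 130.1]
tool_rot: [-0.004, 0.231, 0.973, -0.002]
force: [-0.9, 0.1, -1.9]
finger_gap: 57.6
gripper_force: 43.4
```

```bash
python3 - <<'E'
from h import *
im,P=wristpts(); s=manip.read_state(); print(s["ee_pos"],s["finger_gap"],s["force"],s["q"].round(2))
im,d,c,R,t=grab("scene"); cv2.imwrite("pics/s2.png",cv2.resize(im[160:400,230:460],None,fx=2.4,fy=2.4))
u,v=np.meshgrid(np.arange(560),np.arange(420)); P=world(0,d,c,R,t,u,v)
m=(np.hypot(P[...,0]-580,P[...,1]-212)<32)&(P[...,2]>30)&(P[...,2]<150); print("lowest tube pts",np.percentile(P[m][:,2],[0,1,5,50]))
im,d,c,R,t=grab("top"); P=world(0,d,c,R,t,u,v); 
m=(P[...,2]>96)&(P[...,2]<104)&(np.hypot(P[...,0]-492,P[...,1]+190)<20); q=P[m]; print("knob top",m.sum(),q.mean(0),cv2.minEnclosingCircle(q[:,:2].astype(np.float32)))
E
```

```text
[577.99217983 211.09154518 133.04765743] 57.93486477488538 [ 0.05320996  0.24301304 -0.37964192] [ 0.35  0.53 -0.01  1.03 -0.    0.82]
lowest tube pts [54.481382   56.63613286 59.64309252 96.91480959]
knob top 107 [ 492.39663717 -188.85876947   99.70668408] ((492.6855163574219, -189.0601043701172), 12.650564193725586)
```

View pics/s2.png

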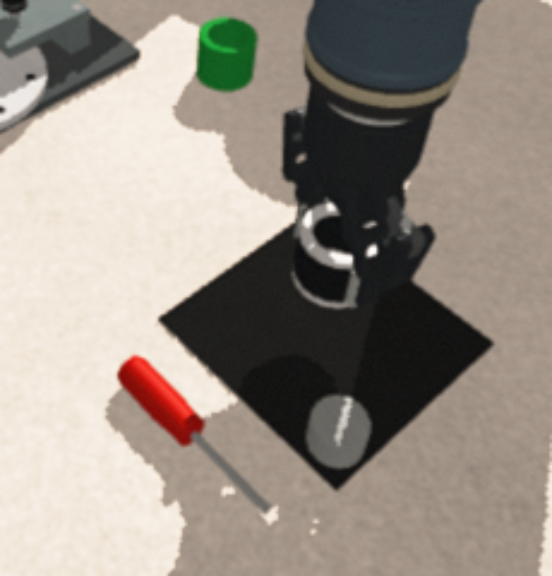

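The tube is over the middle of the mat, clear of the tin at (338,432), and its underside is at about 56 mm. Lowering it with a gentle finish.

Request:
{"op": "play_rows", "data": {"moves": [[-0.3,0,0,0.015,0,0,0],[-0.3,0,0,0.03,0,0,0],[-0.3,0,0,0.042,0,0,0],[-0.3,0,0,0.047,0,0,0],[-0.3,0,0,0.047,0,0,0]]}}

```text
time_s: 5.7
ee_pos: [579.9, 211.6, 89.2]
tool_rot: [0.0, 0.231, 0.973, 0.0]
force: [-0.1, -0.6, -1.6]
finger_gap: 57.4
gripper_force: 43.5
```

Request:
{"op": "play_rows", "data": {"moves": [[-0.3,0,0,0.001,0,0,0],[-0.3,0,0,0.002,0,0,0],[-0.3,0,0,0.003,0,0,0],[-0.3,0,0,0.004,0,0,0],[-0.3,0,0,0.004,0,0,0]]}}

```text
time_s: 6.12
ee_pos: [579.9, 211.7, 85.1]
tool_rot: [0.0, 0.231, 0.973, 0.0]
force: [0.0, -0.7, -1.8]
finger_gap: 58.1
gripper_force: 43.5
```

Request:
{"op": "play_rows", "data": {"moves": [[-0.3,0,0,0.001,0,0,0],[-0.3,0,0,0.002,0,0,0],[-0.3,0,0,0.003,0,0,0],[-0.3,0,0,0.0035,0,0,0],[-0.3,0,0,0.0035,0,0,0]]}}

```text
time_s: 6.53
ee_pos: [579.8, 211.7, 81.6]
tool_rot: [0.0, 0.231, 0.973, 0.0]
force: [-2.6, -0.4, 2.1]
finger_gap: 57.5
gripper_force: 43.7
```

Request:
{"op": "play_rows", "data": {"moves": [[-0.3,0,0,0.0005,0,0,0],[-0.3,0,0,0.001,0,0,0],[-0.3,0,0,0.001,0,0,0]]}}

```text
time_s: 6.78
ee_pos: [579.8, 211.7, 81.5]
tool_rot: [0.0, 0.231, 0.973, 0.0]
force: [-8.7, -1.9, 18.1]
finger_gap: 57.4
gripper_force: 44.8
```

Request:
{"op": "play_rows", "data": {"moves": [[-0.1,0,0,0,0,0,0],[0.5,0,0,0,0,0,0],[1,0,0,0,0,0,0],[1,0,0,0,0,0,0],[1,0,0,0,0,0,0]]}}

```text
time_s: 7.2
ee_pos: [579.8, 211.7, 80.3]
tool_rot: [-0.0, 0.231, 0.973, -0.0]
force: [0.8, -0.5, 0.6]
finger_gap: 85.4
gripper_force: 0.0
```

Request:
{"op": "play_rows", "data": {"moves": [[1,0,0,-0.01,0,0,0],[1,0,0,-0.04,0,0,0],[1,0,0,-0.08,0,0,0],[1,0,0,-0.12,0,0,0],[1,0,0,-0.14,0,0,0]]}}

```text
time_s: 7.62
ee_pos: [580.7, 212.0, 226.1]
tool_rot: [0.002, 0.231, 0.973, 0.001]
force: [0.2, -0.3, 0.8]
finger_gap: 85.3
gripper_force: 0.0
```

```bash
python3 - <<'E'
from h import *
im,P=wristpts(); s=manip.read_state(); print(s["ee_pos"],s["finger_gap"],s["force"])
print("tube",ring(P,47,58,(580,212),45)); cv2.imwrite("pics/w2.png",im)
print(shift([492.4,-189.4,222]), shift([492.4,-189.4,140]))
E
```

```text
[581.54689844 212.339401   228.53538348] 85.14071883911053 [-0.36431669 -0.01389125  3.14826181]
tube (2208, array([579.2, 212.6]), 29.0, np.float64(52.9), array([578.1, 213. ]))
[-101.15551172 -398.91189338    4.6141985 ] [-100.66616915 -399.43093327   86.61109564]
```

View pics/w2.png

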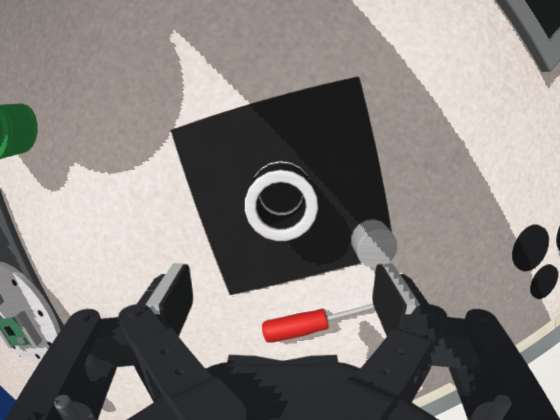

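The tube stands upright on the mat at (282,205), with its top at 53 mm and the tin untouched. Heading back to the knob.

Request:
{"op": "play_rows", "data": {"moves": [[1,-0.01,-0.039,0,0,0,0],[1,-0.02,-0.079,0,0,0,0],[1,-0.03,-0.119,0,0,0,0],[1,-0.0405,-0.159,0,0,0,0],[1,-0.051,-0.198,0,0,0,0]]}}

```text
time_s: 8.08
ee_pos: [535.4, 10.3, 221.1]
tool_rot: [0.0, 0.231, 0.973, 0.0]
force: [0.6, -0.8, -0.8]
finger_gap: 85.3
gripper_force: 0.0
```

Request:
{"op": "play_rows", "data": {"moves": [[1,-0.01,-0.039,0,0,0,0],[1,-0.02,-0.079,0,0,0,0],[1,-0.03,-0.119,0,0,0,0],[1,-0.0405,-0.159,0,0,0,0],[1,-0.051,-0.197,0,0,0,0]]}}

```text
time_s: 8.5
ee_pos: [492.2, -188.9, 221.2]
tool_rot: [0.0, 0.231, 0.973, -0.0]
force: [0.8, -0.5, -0.4]
finger_gap: 85.4
gripper_force: 0.0
```

Request:
{"op": "play_rows", "data": {"moves": [[1,0,-0.002,0.005,0,0,0],[1,0,-0.0025,0.01,0,0,0],[1,0,-0.0025,0.01,0,0,0],[1,0,-0.0025,0.01,0,0,0],[1,0,-0.0025,0.01,0,0,0]]}}

```text
time_s: 8.92
ee_pos: [492.3, -188.0, 210.6]
tool_rot: [-0.0, 0.23, 0.973, 0.0]
force: [0.6, -0.3, 0.8]
finger_gap: 85.3
gripper_force: 0.0
```

```bash
python3 - <<'E'
from h import *
im,P=wristpts(); s=manip.read_state(); print(s["ee_pos"],s["finger_gap"],s["force"])
print("knob",ring(P,98,102,(492,-190),20)); print("deck z",np.nanmedian(P[...,2][(abs(P[...,2]-60)<4)]))
print(shift([492.4,-189.4,140]))
E
```

```text
[ 492.38429503 -188.07540905  210.65844022] 85.25576564013843 [-0.54659497  0.08093406  0.54162303]
knob (1260, array([ 491. , -190.1]), 12.8, np.float64(99.9), array([ 490.5, -189.9]))
deck z 60.002755224860564
[-0.59940854 -1.18359035 70.65840209]
```

Request:
{"op": "play_rows", "data": {"moves": [[1,0,-0.001,0.02,0,0,0],[0.6,0,-0.0015,0.045,0,0,0],[0.4,0,-0.0015,0.065,0,0,0],[0.2,0,-0.0015,0.0705,0,0,0],[0,0,-0.0015,0.0705,0,0,0]]}}

```text
time_s: 9.38
ee_pos: [490.8, -189.6, 139.0]
tool_rot: [-0.001, 0.231, 0.973, 0.0]
force: [-0.6, 0.7, 0.6]
finger_gap: 42.9
gripper_force: 0.0
```

Request:
{"op": "play_rows", "data": {"moves": [[-0.2,0,0,0,0,0,0],[-0.5,0,0,0,0,0,0],[-0.8,0,0,0,0,0,0],[-1,0,0,0,0,0,0],[-1,0,0,0,0,0,0]], "force": 40}}

```text
time_s: 9.8
ee_pos: [491.9, -190.8, 141.4]
tool_rot: [0.001, 0.231, 0.973, -0.0]
force: [-3.5, -1.3, 7.8]
finger_gap: 24.8
gripper_force: 39.4
```

Request:
{"op": "play_rows", "data": {"moves": [[-1,0,0,0,0,0,0],[-1,0,0,0,0,0,0],[-1,0,0,0,0,0,0],[-1,0,0,0,0,0,0]], "force": 70}}

```text
time_s: 10.13
ee_pos: [491.9, -190.8, 141.5]
tool_rot: [0.001, 0.231, 0.973, -0.0]
force: [-4.5, 0.2, 9.3]
finger_gap: 24.2
gripper_force: 68.1
```

Request:
{"op": "play_rows", "data": {"moves": [[-1,0,0,-0.002,0,0,0],[-1,0,0,-0.004,0,0,0],[-1,0,0,-0.006,0,0,0],[-1,0,0,-0.008,0,0,0],[-1,0,0,-0.008,0,0,0]]}}

```text
time_s: 10.55
ee_pos: [491.9, -190.8, 148.5]
tool_rot: [0.001, 0.231, 0.973, -0.0]
force: [5.1, -3.3, -9.3]
finger_gap: 24.2
gripper_force: 69.0
```

Request:
{"op": "play_rows", "data": {"moves": [[-1,0,0,-0.002,0,0,0],[-1,0,0,-0.004,0,0,0],[-1,0,0,-0.006,0,0,0],[-1,0,0,-0.006,0,0,0]]}}

```text
time_s: 10.88
ee_pos: [491.8, -190.8, 154.3]
tool_rot: [0.001, 0.231, 0.973, -0.0]
force: [5.6, -5.0, -10.7]
finger_gap: 24.2
gripper_force: 69.1
```

```bash
python3 - <<'E'
from h import *
s=manip.read_state(); print(s["ee_pos"],s["finger_gap"],s["gripper_force"],s["force"])
im,d,c,R,t=grab("scene"); cv2.imwrite("pics/s3.png",cv2.resize(im[110:230,160:300],None,fx=5,fy=5,interpolation=2))
E
```

```text
[ 491.82944738 -190.76188341  154.32704035] 24.199861616389256 69.14098262786865 [  5.64967498  -4.97692326 -10.68920221]
```

View pics/s3.png

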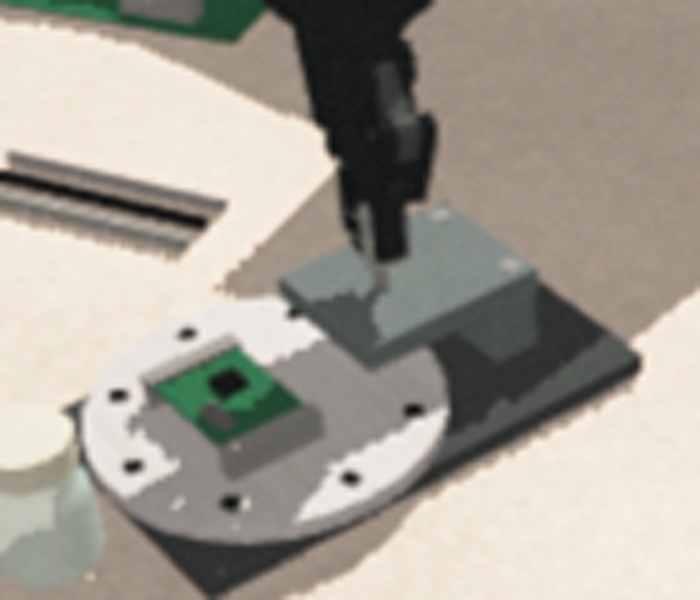

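The knob is rising with the gripper, with its shaft visible at (378,280). The pull is about 11 N after 13 mm. Continuing to the stop.

Request:
{"op": "play_rows", "data": {"moves": [[-1,0,0,-0.001,0,0,0],[-1,0,0,-0.002,0,0,0],[-1,0,0,-0.002,0,0,0]], "force": 90}}

```text
time_s: 11.18
ee_pos: [491.8, -190.8, 156.1]
tool_rot: [0.0, 0.231, 0.973, -0.0]
force: [6.4, -4.2, -11.9]
finger_gap: 23.5
gripper_force: 88.7
```

Request:
{"op": "play_rows", "data": {"moves": [[-1,0,0,-0.0005,0,0,0],[-1,0,0,-0.001,0,0,0],[-1,0,0,-0.001,0,0,0]]}}

```text
time_s: 11.43
ee_pos: [491.8, -190.8, 157.1]
tool_rot: [0.0, 0.231, 0.973, -0.0]
force: [5.2, -4.3, -10.8]
finger_gap: 23.7
gripper_force: 88.8
```

Request:
{"op": "play_rows", "data": {"moves": [[-1,0,0,-0.0005,0,0,0],[-1,0,0,-0.001,0,0,0],[-1,0,0,-0.001,0,0,0]]}}

```text
time_s: 11.68
ee_pos: [491.8, -190.8, 157.8]
tool_rot: [0.0, 0.231, 0.973, -0.0]
force: [7.2, -5.3, -15.6]
finger_gap: 24.2
gripper_force: 89.5
```

Request:
{"op": "play_rows", "data": {"moves": [[-1,0,0,-0.0005,0,0,0],[-1,0,0,-0.0005,0,0,0],[-1,0,0,-0.0005,0,0,0]]}}

```text
time_s: 11.93
ee_pos: [491.8, -190.7, 157.8]
tool_rot: [0.0, 0.231, 0.973, -0.0]
force: [10.4, -5.8, -23.3]
finger_gap: 23.4
gripper_force: 89.8
```

At the stop: the height stalls at 157.8 mm, 16.3 mm up, while the pull jumps to 23 N. Holding for about a second, then a check that nothing slips and that the tube and bystanders are in place.

Request:
{"op": "play_rows", "data": {"moves": [[-1,0,0,0,0,0,0],[-1,0,0,0,0,0,0],[-1,0,0,0,0,0,0],[-1,0,0,0,0,0,0],[-1,0,0,0,0,0,0]]}}

```text
time_s: 12.35
ee_pos: [491.8, -190.7, 157.8]
tool_rot: [0.0, 0.231, 0.973, -0.0]
force: [10.3, -6.3, -23.3]
finger_gap: 23.7
gripper_force: 89.8
```

Request:
{"op": "play_rows", "data": {"moves": [[-1,0,0,0,0,0,0],[-1,0,0,0,0,0,0],[-1,0,0,0,0,0,0],[-1,0,0,0,0,0,0],[-1,0,0,0,0,0,0]]}}

```text
time_s: 12.77
ee_pos: [491.8, -190.7, 157.8]
tool_rot: [0.0, 0.231, 0.973, -0.0]
force: [11.1, -5.6, -23.2]
finger_gap: 23.3
gripper_force: 89.8
```

```bash
python3 - <<'E'
from h import *
im,P=wristpts(); im2=grab("scene")[0]
m=(np.hypot(P[...,0]-492,P[...,1]+190)<8)&(P[...,2]>90)&(P[...,2]<150); print("knob top z",m.sum(),np.percentile(P[m][:,2],[5,25,50,75,95]) if m.any() else 0)
cv2.imwrite("pics/f.png",np.vstack([np.hstack([cv2.resize(im,(400,300)),cv2.resize(im2,(400,300))]),cv2.resize(im[150:300,180:380],(800,300))[:, :800]]))
E
```

```text
knob top z 996 [115.07196758 115.66056694 116.02987467 116.41781769 116.95018216]
```

View pics/f.png

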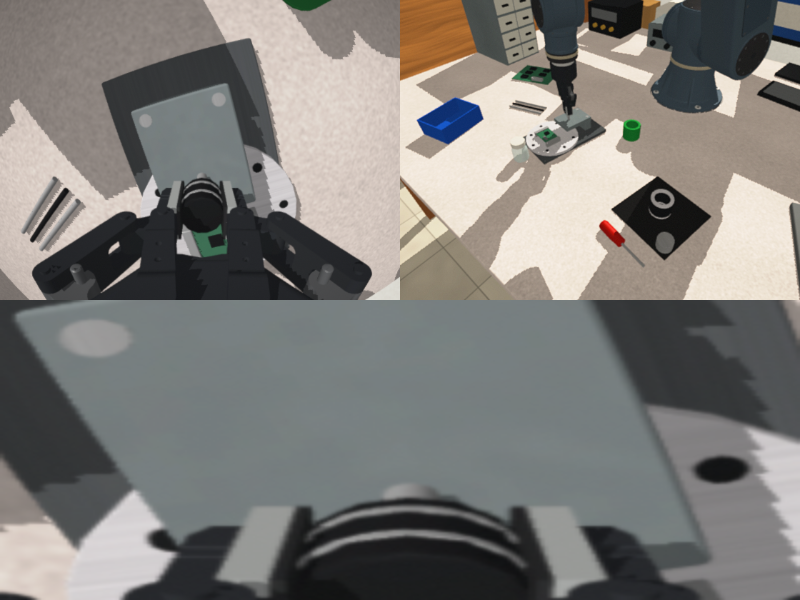

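The knob is held between the pads at (203,205). Its top is at 116.0 mm, which is 16 mm above seated, so the pin is fully back. The tube stands on the mat at (660,205), and the tin, jar and driver are in place. Handing in.

```bash
python3 -c "from workcell import manip; print(manip.close_job())"
```

```text
the job is handed in; nothing more can be done
None
```

The job is handed in: the tube stands upright on the mat, released, and the gripper holds the knob with the pin fully back at its 16 mm stop; the tin, jar and screwdriver were left where they were.

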